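# Back the micro-tube feed wheel one notch

### The arm

A 6-joint arm with a two-finger parallel gripper is mounted at the origin on a cart in front of the work surface, level with it; the furniture and walls round the work are solid. World frame = base frame: x ahead of the robot, y to its left, z up, the work surface at z = 0. Lengths are in m, angles in degrees, forces in N, time in s.
With the tool pointing down it reaches from about 0.4 to 0.825 m from the base axis. Payload 7 kg.
Tool frame: the origin (TCP) lies midway between the tips of the shut fingers; the grasp point (between the pads) lies 19 mm behind it; z points along the fingers, y is the direction in which the jaws open and shut (so a half turn about z gives the same grasp; the last joint's range is limited). The gripper opens to 88 mm and grips with 3 to 60 N. Pads are 19 mm wide; open, the fingers measure 130 mm over their backs; the gripper's body (78 mm by 193 mm) begins 47 mm behind the grasp point.
Start: joints at [81.538, 20.546, 0.682, 0, -70.136, -16.507], TCP at [0.285, 0.612, 0.227] pointing down, gripper open.
Joint ranges: [-176.03, 176.03], [-82.01, 121.73], [-58.28, 71.71], [-173.87, 95.51], [-174.79, -0.11], [-173.66, 173.66]. Speed limits (degrees/s): [136.94, 136.94, 172.46, 180, 180, 180].

### API

Orientations are given as a 3x3 rotation matrix whose columns are the frame's x, y, z axes.
In Python, from rig import robot gives the robot as it stands. Calls block until the motion is done:
- robot.goto(position, orientation): joint-space move of the TCP to a pose.
- robot.servo_line(position, ori=None, speed=0.15): straight line of the TCP; ori=None keeps the orientation; speed is the mean speed in m/s.
- robot.movej(angles): joint-space move.
- robot.move_gripper(opening): opening from 0.0 (shut) to 1.0 (fully open); the grip force is fixed at half the most; returns when the fingers have stopped.
- robot.dwell(seconds).
- robot.ik(position, orientation): joint angles nearest the present ones, or None.
- robot.grab_frame(name): name is "scene" or "top" or "wrist"; returns (picture, depth): 480x640x3 uint8, red, green, blue; 480x640 float32, m along the optical axis (not along the pixel's ray), 0 where there is no reading.
- robot.camera_info(name): a dict with "vfov" (degrees; the focal length in pixels is half the picture's height over the tangent of half this angle, whatever the lens; pixels are square), "cx", "cy" (the principal point, pixels), "k1" (the pictures are not rectified: a ray, as slopes to the right and down, at radius r is drawn at 1 + k1 r^2 times it, then the intrinsics apply), "view" (4x4, takes a point from world to camera coordinates); the wrist camera has in their place "T_tool_cam" (4x4, takes a point from camera to tool coordinates, whose origin is the TCP and whose axes are the flange's). Camera axes: x right, y down, z forward; pixel columns grow to the right and rows downward; lengths in m; the calibration is good to about 2 mm. A picture is of the moment at which its call begins: read the wrist's pose just before it. camera_info takes no time and is no camera call.
A pose or a line that the arm cannot do raises robot.Unreachable and nothing moves.
- robot.job_done(): hands the job in, once; it reports no verdict.
Readings, each from a call of its own:
- robot.read_t(): time.
- robot.read_qpos(): joint angles.
- robot.read_qvel(): joint speeds.
- robot.read_effort(): joint torques, N m.
- robot.read_position(): TCP position.
- robot.read_tcp_rot(): TCP orientation.
- robot.read_force(): force on the tool from outside, world axes, zero at the start.
- robot.read_ft_torque(): the same for the moment, N m.
- robot.read_grip_width(): opening from 0.0 (shut) to 1.0 (fully open).
Only numpy, scipy, OpenCV 4.12 (cv2) and the standard library are available. Lean on these libraries where they do the work, as an engineer would, in place of code of your own. Each camera call takes 0.05 s, during which the arm holds its last target. There are 200 camera calls.

### The job

The feed wheel has indexed one notch too far. Push the pawl's orange ball over so that the pawl lifts off the ratchet teeth and stays up, push the wheel backward (counter-clockwise seen from above) by one notch by a finger peg so that the red-capped tube comes back to the red pointer, then push the ball back over so that the pawl drops into the teeth and locks the wheel there. Only push, grasp nothing, and leave the things standing around it where they are.

Things in the scene. Friction and masses are not known exactly. Their poses are not given: they have to be found in the camera images.
- feeder: micro-tube feeder, fixed: grey base plate 185 x 190 mm, top at 16 mm. Origin on the bench under the wheel's axis, z up, x from the red pointer through the axis; the pawl is on its +y side. Wheel: radius 95 mm, white deck (radius 72) at height 46, steel hub of radius 13 up to 59, low tube caps up to 49, ten saw teeth on the rim at radius 73 to 95, from height 42 (valley) to 50 (peak)
- wheel_axis (a point): point on the wheel's axis at the height of the white deck (46 mm)
- pointer (a point): inner tip of the fixed red pointer beside the rim; its white post stands 6 mm farther out, up to height 53 mm
- wheel (a joint): turn of the feed wheel, rad, growing counter-clockwise from above (backward). Starts at -0.10 to -0.03, pawl down. The nose has about 0.15 rad of play in a valley: with the pawl down the wheel clicks freely forward but is stopped at 0 backward. One notch is 0.628: one notch back it is seated at 0.48 to 0.63; beyond that the nose lands on a tooth. Friction (0.08 N m) holds it where it is left
- pawl (a joint): turn of the pawl, rad: 0 = nose fully down in a valley, grows as the nose lifts, 0.9 = stop, fully up. Weighted by its ball: let go below 0.45 it falls down by itself, above 0.57 it tips over to 0.9 and stays. The nose clears the teeth from about 0.13. Moving the ball takes under 1 N
- pawl_ball (a point): centre of the orange ball, 22 mm wide, on a 7 mm bar 58 mm from the hinge pin. In the feeder's frame (mm): at pawl 0 it leans toward +x, at (-45, 85, 104); at pawl 0.9 it leans toward -x, at (-95, 85, 104); upright between, at (-70, 85, 110). Pushing it toward -x lifts the pawl. Hinge pin at (-70, 85, 52) along y, between cheeks 22 mm apart over their outsides, up to height 59
- pawl_nose (a point): lower far corner of the pawl's nose (steel, 8 x 12 x 17 mm), 70 mm from the hinge pin
- peg_0 (a point): top centre of a black finger peg on the wheel, 12 to 16 mm in diameter, 32 mm tall above the white deck, 46 mm from the wheel's axis; at the start it is on the side away from the pawl. Turns with the wheel.
- peg_1 (a point): a second such peg, 120 degrees counter-clockwise of peg_0
- peg_2 (a point): a third such peg, 120 degrees clockwise of peg_0
- red_cap (a point): top centre of the red tube cap on the wheel, 60 mm from the axis; starts one notch clockwise of the pointer. Turns with the wheel.
- white_rack: loose white sample rack, 27 x 140 x 58 mm, bystander; origin under its centre, long side along its y
- cup: loose white beaker, 65 mm wide, 80 mm tall, bystander; origin under its centre
- vial_left: loose small vial with yellow cap, 16 mm wide, 40 mm tall, bystander; origin under its centre
- black_cassette: loose black tube cassette, 31 x 92 x 80 mm, bystander; origin under its centre, long side along its y

How it is judged:
By the outcome, as a careful person would: the job done as asked, in the order asked, and still so for the second after the job is handed in, with the robot touching nothing.
It also fails if it takes over 45 s, if anything falls off the work surface, if the arm or the gripper's body presses on something with over 40 N, if the wrist force passes 120 N, or if a joint passes its speed limit or range.

## Working session

There is one attempt and no reset: what is moved stays moved. The work goes in short steps, each a Python script; the robot and the scene stay as the last script left them, time stands still between calls to the robot, and variables do not carry over. Pictures are saved under pics/ and viewed, about 8 in all and at most 12, crops included, and the job is handed in when it is done.

```bash
mkdir -p pics; ls
python3 - <<'E'
from rig import robot
import cv2,numpy as np
ims=[]
for n in ["scene","top"]:
    p,d=robot.grab_frame(n); np.savez(f"{n}0.npz",p=p,d=d)
    cv2.imwrite(f"pics/{n}0.png",p[...,::-1])
    c=robot.camera_info(n); print(n,c)
print(robot.read_t())
E
```

```text
pics
scene {'vfov': 50.22742840147641, 'cx': 319.45865040645486, 'cy': 240.01681145975041, 'k1': -0.13996758191186265, 'view': array([[ 0.69143734, -0.72239156, -0.00805268, -0.28961135],
       [-0.51445245, -0.4845215 , -0.70751508,  0.37990282],
       [ 0.50720123,  0.49334507, -0.70665236,  0.81814667],
       [ 0.        ,  0.        ,  0.        ,  1.        ]])}
top {'vfov': 56.59123230659875, 'cx': 320.74437550399244, 'cy': 248.29303394453223, 'k1': -0.07206093402688776, 'view': array([[-2.92782181e-02, -9.99570871e-01, -9.27549269e-04,
         1.17994092e-01],
       [-9.92801864e-01,  2.91877365e-02, -1.16157371e-01,
         5.16307377e-01],
       [ 1.16134598e-01, -2.48000821e-03, -9.93230389e-01,
         1.02745954e+00],
       [ 0.00000000e+00,  0.00000000e+00,  0.00000000e+00,
         1.00000000e+00]])}
0.1
```

View pics/scene0.png

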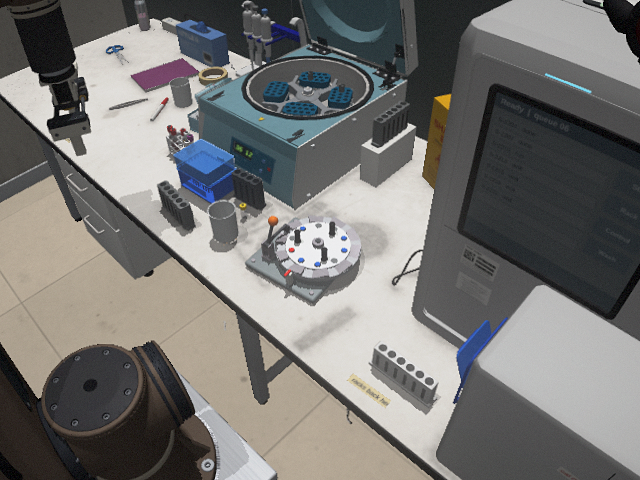

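View pics/top0.png

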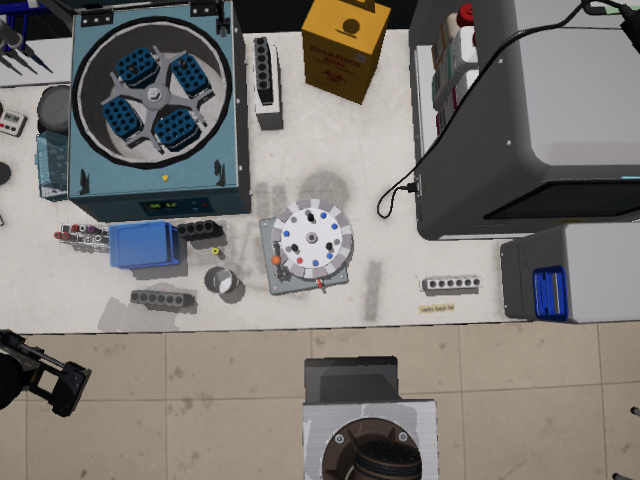

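Scene: feeder with wheel centre at about (311,238) in top, ball at (277,261), red pointer at (319,283). The cup stands at (222,281), well to the left, and the white rack is to the right. Next I measure these.

```bash
cat > h.py <<'E'
import numpy as np,cv2
from rig import robot
def cam(n):
    c=robot.camera_info(n); f=240/np.tan(np.radians(c['vfov']/2))
    K=np.array([[f,0,c['cx']],[0,f,c['cy']],[0,0,1]])
    if 'view' in c: Twc=np.linalg.inv(c['view'])
    else:
        T=np.eye(4);T[:3,:3]=robot.read_tcp_rot();T[:3,3]=robot.read_position();Twc=T@c['T_tool_cam']
    return K,c['k1'],Twc
def ray(C,uv):
    K,k1,T=C
    d=(np.array(uv,float)-[K[0,2],K[1,2]])/K[0,0]
    s=np.array(d)
    for _ in range(20): s=d/(1+k1*(s@s))
    return T[:3,3],T[:3,:3]@np.array([s[0],s[1],1])
def onplane(C,uv,z):
    o,d=ray(C,uv); return o+d*(z-o[2])/d[2]
def tri(Ca,ua,Cb,ub):
    o1,d1=ray(Ca,ua);o2,d2=ray(Cb,ub)
    t=np.linalg.lstsq(np.c_[d1,-d2],o2-o1,rcond=None)[0]
    a,b=o1+d1*t[0],o2+d2*t[1]; return (a+b)/2,np.linalg.norm(a-b)
def blobs(p,lo,hi,roi,amin=4):
    x0,y0,x1,y1=roi
    m=cv2.inRange(cv2.cvtColor(p[y0:y1,x0:x1],cv2.COLOR_RGB2HSV),np.array(lo),np.array(hi))
    n,l,s,c=cv2.connectedComponentsWithStats(m)
    return [(c[i]+[x0,y0],s[i,4]) for i in range(1,n) if s[i,4]>=amin]
E
python3 - <<'E'
from h import *
np.set_printoptions(precision=4,suppress=True)
R={'top':(255,190,365,300),'scene':(235,200,375,310)}
for n in R:
    p=np.load(n+'0.npz')['p'];C=cam(n);x0,y0,x1,y1=R[n]
    cv2.imwrite(f'pics/{n}crop.png',cv2.resize(p[y0:y1,x0:x1,::-1],None,fx=5,fy=5,interpolation=cv2.INTER_CUBIC))
    print(n,'orange');[print(b, onplane(C,b[0],.104)) for b in blobs(p,(6,150,120),(16,255,255),R[n])]
    print('red');[print(b, onplane(C,b[0],.049)) for b in blobs(p,(0,150,100),(5,255,255),R[n])+blobs(p,(172,150,100),(180,255,255),R[n])]
    print('white');[print(b, onplane(C,b[0],.046)) for b in blobs(p,(0,0,205),(180,40,255),R[n],150)]
E
```

```text
top orange
(array([275.439 , 259.2927]), np.int32(41)) [0.4895 0.2034 0.104 ]
red
(array([299.25  , 259.6667]), np.int32(12)) [0.4922 0.1535 0.049 ]
(array([319.2308, 282.9231]), np.int32(13)) [0.4369 0.1087 0.049 ]
white
(array([309.6614, 236.177 ]), np.int32(2141)) [0.547 0.128 0.046]
scene orange
(array([272.3529, 219.2941]), np.int32(51)) [0.4885 0.205  0.104 ]
red
(array([291.0769, 249.3846]), np.int32(13)) [0.489  0.1515 0.049 ]
(array([286.9474, 272.6316]), np.int32(19)) [0.4366 0.1096 0.049 ]
white
(array([352.9665, 209.5086]), np.int32(926)) [0.6811 0.1416 0.046 ]
(array([319.2423, 244.1653]), np.int32(1857)) [0.5443 0.1202 0.046 ]
(array([252.8351, 242.4124]), np.int32(291)) [0.4478 0.2306 0.046 ]
(array([302.8924, 292.7352]), np.int32(3335)) [0.4231 0.0495 0.046 ]
```

View pics/topcrop.png

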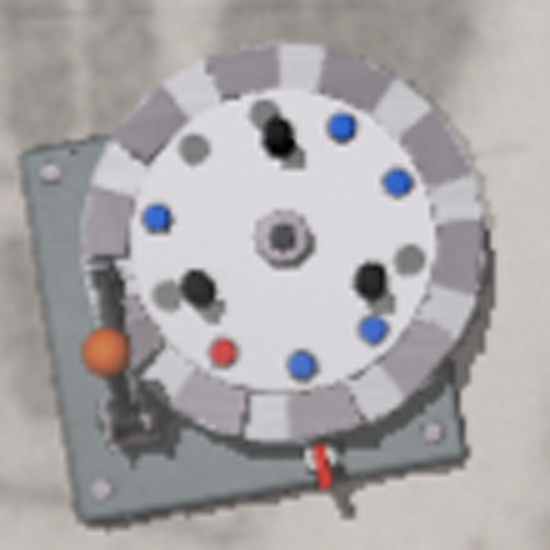

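View pics/scenecrop.png

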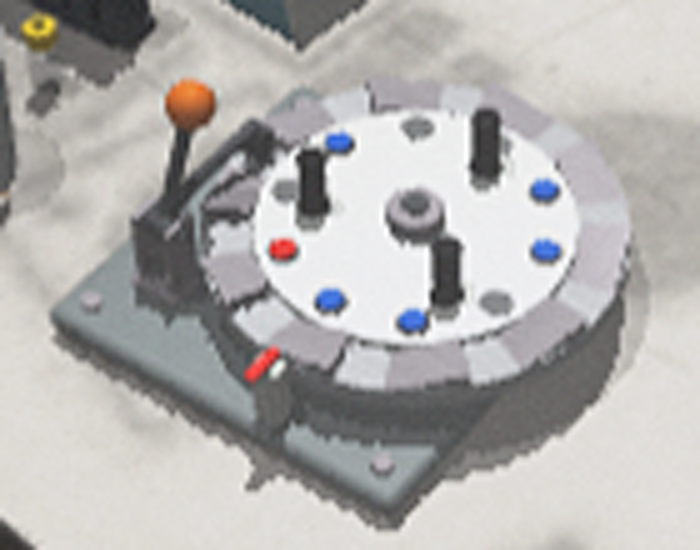

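The pawl is down and its ball leans away from the robot. peg_0 is the lower-right peg (371,277 in the crop). The hub is at (284,237), the red cap at (223,352) and the pointer tip at about (318,448). Next: pose from both views.

Run:
```python
from h import *
np.set_printoptions(precision=4,suppress=True)
T=cam('top');S=cam('scene')
t=lambda x,y:((x+.5)/5-.5+255,(y+.5)/5-.5+190)
s=lambda x,y:((x+.5)/5-.5+235,(y+.5)/5-.5+200)
P={'hub':(t(284,237),s(416,205),.059),'ball':(t(106,351),s(190,104),.104),'peg0':(t(371,273),s(447,243),.078),'peg1':(t(278,132),s(486,113),.078),'peg2':(t(198,284),s(312,153),.078),'red':(t(223,352),s(284,250),.049),'ptr':(t(319,450),s(280,352),.05)}
for k,(a,b,z) in P.items():
    p,e=tri(T,a,S,b); print(k,'tri',p,'gap %.4f'%e,'top',onplane(T,a,z)[:2],'scene',onplane(S,b,z)[:2])
# base corners
for c in [(22,158),(85,522),(467,460)]: print('corner',onplane(T,t(*c),.016))
print(robot.camera_info('wrist'))
```

```text
hub tri [0.5437 0.1238 0.0551] gap 0.0001 top [0.5431 0.1237] scene [0.5408 0.1211]
ball tri [0.4881 0.2031 0.1024] gap 0.0011 top [0.4883 0.2026] scene [0.4865 0.202 ]
peg0 tri [0.5227 0.0847 0.0748] gap 0.0011 top [0.5228 0.0844] scene [0.52   0.0828]
peg1 tri [0.5889 0.1247 0.0785] gap 0.0004 top [0.5889 0.1248] scene [0.5895 0.125 ]
peg2 tri [0.52   0.1631 0.0772] gap 0.0003 top [0.52   0.1629] scene [0.5194 0.1625]
red tri [0.4919 0.1539 0.0445] gap 0.0001 top [0.4914 0.1537] scene [0.489  0.1505]
ptr tri [0.4456 0.1097 0.0496] gap 0.0024 top [0.4446 0.1104] scene [0.4463 0.1087]
corner [0.5917 0.2505 0.016 ]
corner [0.4152 0.2229 0.016 ]
corner [0.4393 0.0401 0.016 ]
{'vfov': 68.23778886860265, 'cx': 318.6211566349855, 'cy': 242.40818149630317, 'k1': -0.02243950772549919, 'T_tool_cam': array([[-0.0009, -0.9632, -0.2687,  0.0731],
       [ 1.    , -0.0008, -0.0005,  0.0012],
       [ 0.0003, -0.2687,  0.9632, -0.1583],
       [ 0.    ,  0.    ,  0.    ,  1.    ]])}
```

```bash
cat >> h.py <<'E'
A=np.array([.5437,.124]); YAW=np.radians(8.0)
def Rz(a): c,s=np.cos(a),np.sin(a); return np.array([[c,-s],[s,c]])
def W(x,y,z=None):
    p=A+Rz(YAW)@np.array([x,y]); return p if z is None else np.r_[p,z]
def down(a): c,s=np.cos(a),np.sin(a); return np.array([[c,s,0],[s,-c,0],[0,0,-1.]])
def F(p): return Rz(-YAW)@(np.asarray(p)[:2]-A)
E
python3 - <<'E'
from h import *
np.set_printoptions(precision=3,suppress=True)
for a in (YAW,YAW+np.pi):
    print(robot.ik(W(-.03,.0,.3),down(a)),robot.ik(W(-.02,.085,.097),down(a)),robot.ik(W(-.13,.085,.097),down(a)))
print(robot.read_tcp_rot())
robot.servo_line([.285,.612,.32]); robot.move_gripper(0)
robot.goto(W(-.03,0,.32),down(YAW))
C=cam('wrist');p,d=robot.grab_frame('wrist');np.savez('w1.npz',p=p,d=d)
cv2.imwrite('pics/w1.png',p[...,::-1])
print(robot.read_t(),robot.read_position(),robot.read_qpos())
import pickle;pickle.dump(C,open('w1.pkl','wb'))
E
```

```text
[ 34.433   4.203 -10.894   0.    -74.904  63.567] [ 42.199  15.983 -24.682   0.    -49.334  55.801] [ 50.733   6.517 -37.385   0.    -46.098  47.267]
[  34.433    4.203  -10.894    0.     -74.904 -116.433] [  42.199   15.983  -24.682    0.     -49.334 -124.199] [  50.733    6.517  -37.385    0.     -46.098 -132.733]
[[ 0.906 -0.422 -0.   ]
 [-0.422 -0.906 -0.001]
 [ 0.     0.001 -1.   ]]
4.3083 [0.514 0.12  0.32 ] [ 34.489   3.769  -8.834  -0.001 -77.404  63.545]
```

View pics/w1.png

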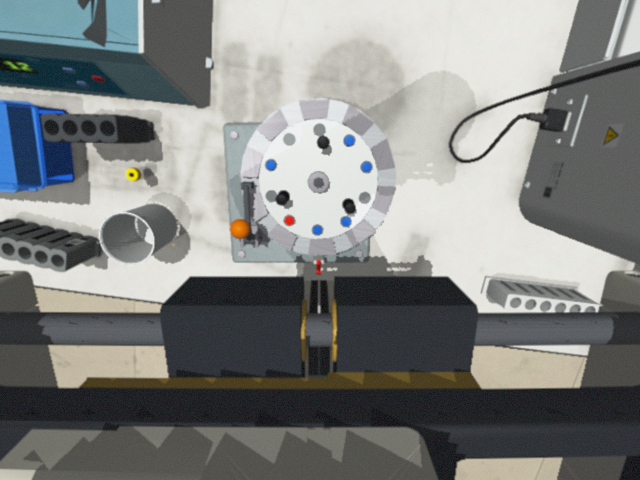

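Wrist view: hub (318,182), ball (240,229), red cap (289,220), pegs at about (323,142), (283,198) and (349,206), pointer (318,266). The finger tips show near (318,290). I refine the pose and measure the fingers from depth.

Run:
```python
from h import *
import pickle
np.set_printoptions(precision=4,suppress=True,linewidth=150)
C=pickle.load(open('w1.pkl','rb'));z=np.load('w1.npz');p,d=z['p'],z['d']
roi=(220,90,400,276)
b=blobs(p,(6,150,120),(16,255,255),roi,20)
for q in b: print('ball',q,onplane(C,q[0],.104),F(onplane(C,q[0],.104)))
for q in blobs(p,(0,150,100),(5,255,255),roi): print('red',q,onplane(C,q[0],.049),F(onplane(C,q[0],.049)))
for q in blobs(p,(0,0,0),(180,255,45),(265,125,370,225),20): print('dark',q,onplane(C,q[0],.074),F(onplane(C,q[0],.074)))
g=cv2.inRange(cv2.cvtColor(p,cv2.COLOR_RGB2HSV),(0,0,180),(180,30,255))
x=onplane(C,(318.3,182),.059);print('hub',x,F(x))
x=onplane(C,(318.5,262),.050);print('ptr',x,F(x))
# fingers in tool frame
Tt=robot.camera_info('wrist')['T_tool_cam']
vs,us=np.mgrid[265:400:15,280:360:4]
K=C[0]
for v in range(270,400,15):
    row=[]
    for u in range(290,350,4):
        D=d[v,u]; q=Tt@np.r_[(u-K[0,2])/K[0,0]*D,(v-K[1,2])/K[0,0]*D,D,1]
        row.append('%d/%d/%d'%tuple(1000*q[:3]))
    print(v,*row)
cv2.imwrite('pics/w1c.png',cv2.resize(p[80:400,210:410,::-1],None,fx=1.8*2/2,fy=1.8,interpolation=cv2.INTER_CUBIC))
```

```text
ball (array([239.4811, 228.4053]), np.int32(264)) [0.4863 0.2021 0.104 ] [-0.046   0.0854]
red (array([288.7742, 220.1774]), np.int32(62)) [0.4905 0.1532 0.049 ] [-0.0486  0.0364]
red (array([318.0833, 266.7708]), np.int32(48)) [0.4352 0.1089 0.049 ] [-0.1096  0.0002]
dark (array([323.5   , 144.3529]), np.int32(34)) [0.5861 0.1239 0.074 ] [ 0.042 -0.006]
dark (array([283.1358, 197.5802]), np.int32(81)) [0.5214 0.1613 0.074 ] [-0.0169  0.04  ]
dark (array([348.8902, 206.    ]), np.int32(82)) [0.5223 0.0852 0.074 ] [-0.0266 -0.0355]
hub [0.543  0.1237 0.059 ] [-0.0008 -0.0002]
ptr [0.442  0.1093 0.05  ] [-0.1028 -0.0004]
270 -101/-39/318 -101/-34/318 -101/-28/319 -102/-22/321 -102/-17/321 -101/-11/319 -102/-5/320 -83/0/268 -101/5/318 -102/11/322 -101/17/319 -101/23/319 -101/28/318 -102/34/320 -102/40/320
285 38/-5/-76 38/-4/-77 38/-3/-76 38/-2/-76 11/-4/-10 -125/-11/320 9/0/-5 -124/0/319 9/2/-5 8/4/-4 11/6/-11 37/5/-73 38/6/-77 38/7/-75 39/8/-78
300 38/-4/-85 38/-4/-85 38/-3/-85 35/-2/-79 34/-1/-77 9/-2/-23 9/0/-22 -147/0/317 9/2/-21 9/4/-23 7/6/-18 35/5/-78 38/5/-86 38/6/-85 38/7/-85

[... 177 characters left out ...]
 31/-2/-86 30/-1/-83 30/0/-84 29/0/-83 29/1/-82 30/2/-84 29/3/-82 29/4/-83 31/4/-86 33/5/-89 33/6/-90 34/7/-90
345 30/-4/-89 29/-3/-89 29/-3/-88 28/-2/-86 25/-1/-81 25/0/-83 25/0/-82 25/1/-82 25/2/-81 26/3/-83 26/4/-83 28/4/-87 29/5/-89 30/6/-90 30/7/-90
360 25/-4/-89 25/-4/-89 25/-3/-89 23/-2/-85 6/-2/-60 -3/-1/-46 -3/0/-46 -407/0/555 -3/2/-45 -2/4/-46 0/5/-51 22/5/-84 25/5/-89 26/6/-89 26/7/-89
375 21/-5/-88 22/-3/-90 21/-3/-89 18/-2/-84 1/-2/-60 -403/-17/494 -405/-9/497 -406/0/498 -407/7/499 -409/16/502 22/4/-90 22/4/-90 23/5/-91 23/6/-90 23/7/-91
390 26/-4/-99 25/-3/-99 25/-2/-98 25/-1/-99 25/0/-99 25/0/-99 26/0/-99 25/1/-99 26/2/-99 26/2/-99 25/3/-98 26/4/-99 26/5/-99 26/5/-100 26/6/-99
```

Axis and yaw agree across the views to within 1 mm or so. The finger tip is about 19 x 11 mm. Now I lift the pawl.

```bash
sed -i 's/^A=.*/A=np.array([.5432,.1238]); YAW=np.radians(8.0)/' h.py
cat >> h.py <<'E'
def state(n='wrist',name=None):
    C=cam(n);p,d=robot.grab_frame(n)
    if name: cv2.imwrite(f'pics/{name}.png',p[...,::-1])
    m=lambda lo,hi,z,a:[(F(onplane(C,q[0],z))*1000,q[1]) for q in blobs(p,lo,hi,(0,0,640,480),a)]
    for l,L in(('ball',m((6,150,120),(16,255,255),.104,20)),('red',m((0,150,100),(5,255,255),.049,4)),('dark',m((0,0,0),(180,255,45),.074,20))):
        for x,a in L:
            if np.linalg.norm(x)<135 and (l!='dark' or 36<np.linalg.norm(x)<56): print(l,x.round(1),'r %.1f ang %.1f area %d'%(np.linalg.norm(x),np.degrees(np.arctan2(x[1],x[0])),a))
    print('t',robot.read_t(),'F',robot.read_force().round(2) if hasattr(robot.read_force(),'round') else robot.read_force())
E
python3 - <<'E'
from h import *
R=down(YAW)
robot.goto(W(-.008,.085,.16),R)
robot.servo_line(W(-.008,.085,.097))
robot.servo_line(W(-.045,.085,.097),speed=.08)
print(robot.read_force())
robot.servo_line(W(-.072,.085,.097),speed=.05)
robot.servo_line(W(-.045,.085,.097))
robot.servo_line(W(-.03,.06,.32),speed=.25)
state(name='w2')
E
```

```text
[0.07693417 0.24703811 0.59012919]
ball [-45.7  85.2] r 96.6 ang 118.2 area 278
red [-48.2  36.5] r 60.5 ang 142.8 area 61
red [-110.    -0.3] r 110.0 ang -179.8 area 38
dark [43.9 -2.7] r 44.0 ang -3.5 area 86
dark [-16.4  42.9] r 45.9 ang 110.9 area 76
dark [-25.6 -32.3] r 41.2 ang -128.3 area 97
t 8.3667 F [-0.22  0.62 -0.94]
```

Ball fell back (still at pawl 0). I repeat the push and watch it from the scene camera.

Run:
```python
from h import *
np.set_printoptions(precision=4,suppress=True)
R=down(YAW)
robot.goto(W(-.008,.085,.16),R)
robot.servo_line(W(-.008,.085,.095))
ims=[]
for x in (-.03,-.05,-.072):
    robot.servo_line(W(x,.085,.095),speed=.05)
    p,d=robot.grab_frame('scene')
    q=robot.read_position(); print(x,F(q)*1000,q[2],robot.read_force(),[b for b in blobs(p,(6,150,120),(16,255,255),(235,190,375,310))])
    ims.append(cv2.resize(p[190:270,235:325,::-1],None,fx=2.9,fy=2.9,interpolation=cv2.INTER_CUBIC))
cv2.imwrite('pics/push.png',np.hstack(ims)); print(robot.read_t())
```

```text
-0.03 [-29.9729  85.1228] 0.0951385555593928 [-0.3497  0.13   -0.5532] []
-0.05 [-50.0323  85.0576] 0.09511080276271291 [-0.1237  0.8291 -0.9925] [(array([260.  , 230.25]), np.int32(4))]
-0.072 [-71.8101  85.1728] 0.09520119943774459 [-0.3266  0.6841 -0.0664] [(array([256.75, 234.25]), np.int32(4))]
11.525
```

View pics/push.png

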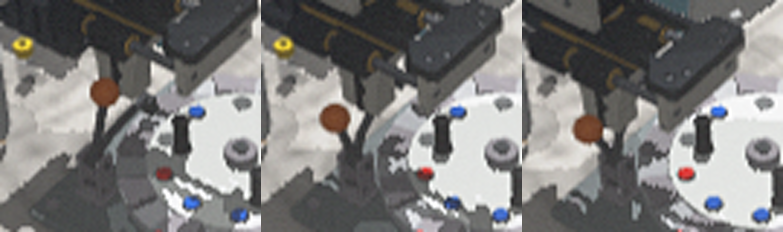

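The third frame shows the ball tipped over, away from the fingers. I retreat in steps and check it each time.

Run:
```python
from h import *
S=cam('scene')
def look(s):
    p,d=robot.grab_frame('scene')
    print(s,[(b[0].round(1),b[1],(F(onplane(S,b[0],.104))*1000).round(1)) for b in blobs(p,(4,150,60),(16,255,255),(235,190,325,262),8)])
look('held')
robot.servo_line(W(-.066,.085,.095),speed=.03); look('back6')
robot.servo_line(W(-.058,.085,.095),speed=.03); look('back14')
robot.servo_line(W(-.045,.085,.095),speed=.03); look('back27')
robot.servo_line(W(-.045,.085,.20),speed=.15); look('up')
robot.servo_line(W(-.03,.06,.32),speed=.25); look('high')
state()
```

```text
held [(array([257.2, 234.1]), np.int32(51), array([-96.2,  84.8]))]
back6 [(array([257.4, 234. ]), np.int32(51), array([-95.7,  84.8]))]
back14 [(array([258.3, 232.8]), np.int32(44), array([-92. ,  85.5]))]
back27 [(array([261.3, 228.7]), np.int32(55), array([-78.8,  88.4]))]
up []
high []
ball [-87.6  83.6] r 121.1 ang 136.3 area 30
ball [-96.9  85.7] r 129.3 ang 138.5 area 21
red [-48.2  36.5] r 60.5 ang 142.8 area 60
red [-109.9   -0.2] r 109.9 ang -179.9 area 41
dark [43.8 -2.6] r 43.8 ang -3.4 area 88
dark [-16.2  42.9] r 45.8 ang 110.7 area 80
dark [-25.4 -32.2] r 41.0 ang -128.4 area 93
t 14.7167 F [ 0.1   0.28 -0.5 ]
```

Run:
```python
from h import *
a,_=robot.grab_frame('wrist');b,_=robot.grab_frame('scene')
a=cv2.resize(a[80:330,200:420],None,fx=1.75,fy=1.75,interpolation=cv2.INTER_CUBIC)
b=cv2.resize(b[180:310,220:340],(400,437),interpolation=cv2.INTER_CUBIC)
cv2.imwrite('pics/c3.png',np.hstack([a,b])[...,::-1])
```

```text
Traceback (most recent call last):
ValueError: all the input array dimensions except for the concatenation axis must match exactly, but along dimension 0, the array at index 0 has size 438 and the array at index 1 has size 437
```

Run:
```python
from h import *
a,_=robot.grab_frame('wrist');b,_=robot.grab_frame('scene')
a=cv2.resize(a[80:330,200:420],(385,437),interpolation=cv2.INTER_CUBIC)
b=cv2.resize(b[180:310,220:340],(400,437),interpolation=cv2.INTER_CUBIC)
cv2.imwrite('pics/c3.png',np.hstack([a,b])[...,::-1])
```

```text
(no output)
```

View pics/c3.png

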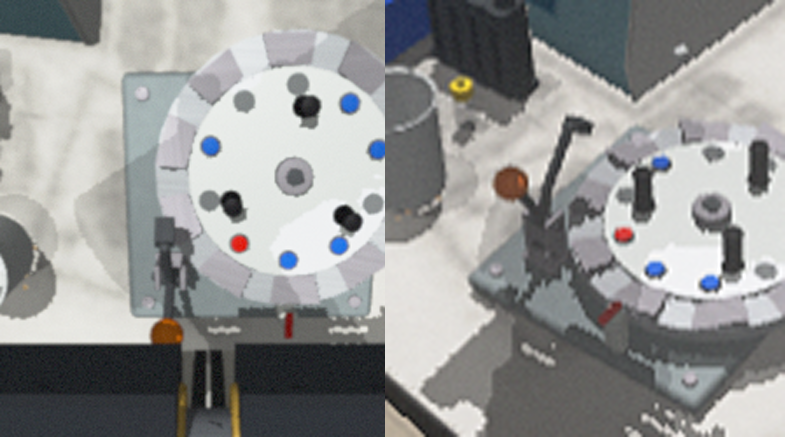

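Pawl is fully up, with the nose arm raised high. My first retreat had brushed the nose and knocked it back down, so from now on I lift vertically. Next, push peg_0.

```bash
cat >> h.py <<'E'
def pp(th,back,z=.060):
    a=np.radians(th);u=np.array([np.cos(a),np.sin(a)]);t=np.array([-u[1],u[0]])
    return W(*(.046*u-back*t),z),down(YAW+a+np.pi/2)
E
python3 - <<'E'
from h import *
p,R=pp(-126.5,.030,.17); robot.goto(p,R)
robot.servo_line(pp(-126.5,.030)[0],speed=.12)
robot.servo_line(pp(-126.5,.0165)[0],speed=.06)
for th in (-119,-111,-104,-98):
    p,R=pp(th,.0165); robot.servo_line(p,R,speed=.04); 
print(robot.read_force())
robot.servo_line(pp(-98,.026)[0],speed=.06)
robot.servo_line(pp(-98,.026,.17)[0],speed=.2)
robot.goto(W(-.03,0.03,.32),down(YAW))
state(name='w4')
E
```

```text
[-0.42145245  1.15261645  0.88686866]
ball [-94.4  86. ] r 127.7 ang 137.7 area 180
red [-60.    7.5] r 60.5 ang 172.9 area 60
red [-109.7   -0.3] r 109.7 ang -179.8 area 44
dark [38.8 17.9] r 42.7 ang 24.8 area 36
dark [ -5.  -42.7] r 43.0 ang -96.6 area 105
dark [-34.7  27.2] r 44.1 ang 141.9 area 86
t 20.0417 F [ 0.4  -0.11  0.04]
```

Cap now at 172.9° (rotated 30.1°). Pushing about 3.3° more.

Run:
```python
from h import *
p,R=pp(-98,.028,.17); robot.goto(p,R)
robot.servo_line(pp(-98,.028)[0],speed=.15)
robot.servo_line(pp(-98,.0175)[0],speed=.06)
p,R=pp(-94.7,.0165); robot.servo_line(p,R,speed=.03)
robot.servo_line(pp(-94.7,.026)[0],speed=.06)
robot.servo_line(pp(-94.7,.026,.17)[0],speed=.2)
robot.goto(W(-.03,0.03,.32),down(YAW))
state(name='w5')
```

```text
ball [-94.4  86. ] r 127.7 ang 137.7 area 180
red [-60.2   3.9] r 60.3 ang 176.3 area 61
red [-109.2   -0.2] r 109.2 ang -179.9 area 44
dark [37.4 20.5] r 42.6 ang 28.7 area 32
dark [ -2.4 -43. ] r 43.0 ang -93.2 area 103
dark [-36.2  25.3] r 44.1 ang 145.1 area 91
t 24.0 F [ 0.48 -0.06 -1.92]
```

Run:
```python
from h import *
robot.goto(W(-.138,.085,.19),down(YAW))
robot.servo_line(W(-.138,.085,.096),speed=.15)
robot.servo_line(W(-.112,.085,.096),speed=.08)
robot.servo_line(W(-.077,.085,.096),speed=.06)
robot.dwell(.3)
robot.servo_line(W(-.105,.085,.096),speed=.12)
robot.servo_line(W(-.105,.085,.2),speed=.2)
robot.servo_line(W(-.03,.03,.32),speed=.2)
state(name='w6')
a,_=robot.grab_frame('wrist');b,_=robot.grab_frame('scene')
a=cv2.resize(a[80:330,200:420],(385,437),interpolation=cv2.INTER_CUBIC)
b=cv2.resize(b[180:310,220:340],(400,437),interpolation=cv2.INTER_CUBIC)
cv2.imwrite('pics/c6.png',np.hstack([a,b])[...,::-1])
```

```text
ball [-45.6  85.4] r 96.8 ang 118.1 area 277
red [-60.2   4.1] r 60.4 ang 176.1 area 58
red [-109.5    0.2] r 109.5 ang 179.9 area 36
dark [37.9 20.4] r 43.0 ang 28.3 area 38
dark [ -2.1 -42.9] r 43.0 ang -92.7 area 105
dark [-36.5  25.4] r 44.5 ang 145.1 area 92
t 29.0333 F [0.05 0.61 0.16]
```

View pics/c6.png

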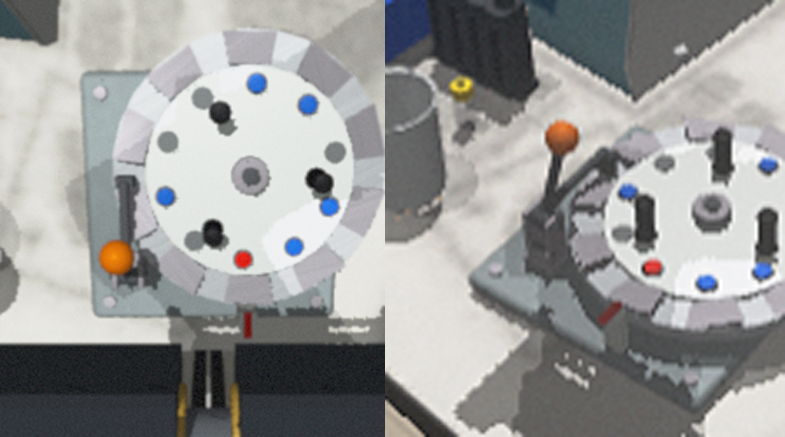

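Ball at (-45.6, 85.4), the same as at the start with the pawl fully down. The red cap is at the pointer and the bystanders in view look unmoved. Handing in.

```bash
python3 -c "
from rig import robot
robot.job_done()"
```

```text
the job is handed in; nothing more can be done
```

The wheel is back one notch, the red cap is at the pointer, and the pawl is down in the teeth. I handed the job in with the clock at 29.0 s at the last check and the arm clear of everything.

- **First push on the ball failed:** it tipped the pawl, but I believe my retreat brushed the raised nose and dropped the pawl again. The wheel had not moved. I repeated the push, and on that retreat the ball appeared to be dragged back part of the way. It settled fully up, as the pictures confirmed before I touched the wheel.
- **Wheel:** I pushed peg_0 counter-clockwise in two steps. The cap went from 142.8° to 172.9°, then to 176.3°, with the pointer at 180°. That puts the wheel at about 0.56 rad, with 0.48 to 0.63 counting as seated. This assumes the cap stands at 144° when the wheel is at 0.
- **Pawl:** I then pushed the ball back over.
- **Last checks:** the ball read (-45.6, 85.4) mm, the same as in its starting pawl-down position. A nose resting on a tooth would put it about 5 mm further toward -x. The cap read 176.1°. The cup and other bystanders visible in the last pictures looked unmoved, though I did not measure them.

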